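# Seat a marked plunger in the vee rests of a bench comparator and hold it down

### The arm

A 7-joint arm with a two-finger parallel gripper is mounted at the origin on a cart in front of the work surface, level with it; the furniture and walls round the work are solid. World frame = base frame: x ahead of the robot, y to its left, z up, the work surface at z = 0. Lengths are in m, angles in rad, forces in N, time in s.
With the tool pointing down it reaches from about 0.4 to 0.85 m from the base axis. Payload 4.5 kg.
Tool frame: the origin (TCP) lies at the very end of the fingers, on their centre line; the grasp point (between the pads) lies 19 mm behind it (r.grip_depth is the z of the grasp point in the tool frame, in m); z points along the fingers, y is the line along which they close (so a half turn about z gives the same grasp; the last joint's range is limited). The gripper opens to 88 mm and grips with 3 to 60 N. Pads are 18 mm wide; open, the fingers measure 123 mm over their backs; the gripper's body (75 mm by 187 mm) begins 45 mm behind the grasp point.
Start: joints at [-1.273, 0.689, -0.195, 1.565, 0.157, 0.902, -0.215], TCP at [0.163, 0.603, 0.239] pointing down, gripper open.
Joint ranges: [-3.01, 3.01], [-0.46, 2.08], [-1.47, 1.51], [0.13, 2.56], [-1, 4.14], [0.04, 2.09], [-2.66, 2.66]. Speed limits (rad/s): [2.57, 2.57, 3.14, 3.14, 3.14, 3.14, 3.14].

### API

Orientations are given as a unit quaternion [x, y, z, w].
In Python, from plant import r, sensors, snapshot, camera_params gives the robot as it stands (r), with the cameras as plain functions and the readings (sensors).
- The arm moves only by the shell command python3 steer.py FILE [FORCE], which reads ROWS from the file FILE. ROWS is a JSON object whose key "rows" holds a list of rows, 1 to 10 of them, each of 7 numbers: the opening from 0.0 (shut) to 1.0 (fully open), then dx, dy, dz in fractions of the full range, 1 being 1000 mm, then a rotation vector rx, ry, rz in normalised numbers (1 is pi rad); each row is the pose to reach, as a shift and turn from the pose commanded when the command began, along the tool's axes at that moment; what a row does not reach only later rows make up. A row lasts 1/10 s, in which the tool goes at most 0.05 m and 0.15 rad, less where a joint would pass 70% of its speed; a pose out of reach is approached as far as the arm can. The fingers move at their own pace and stop on an object; FORCE is the grip in N (left out, the last holds). Time passes only in rows, so rows that do not move let the fingers close. It prints the time, the measured TCP pose, the force, the opening and the grip force at its end. A shift or turn number past 1, either way, is cut back to 1. Input that does not fit is refused with a message, and nothing moves.
- sensors.get_state(): the state, without advancing time (a new reading comes with each control period).
- snapshot(name): name is "scene" or "top"; returns the picture (384x512x3 uint8, red, green, blue); there is no depth.
- camera_params(name): a dict with "fx", "fy", "cx", "cy" (pixels), "k1" (the pictures are not rectified: a ray, as slopes to the right and down, at radius r is drawn at 1 + k1 r^2 times it, then the intrinsics apply), "rvec" (rotation vector, rad) and "tvec" (3), from world to camera coordinates, as OpenCV has them. Camera axes: x right, y down, z forward; pixel columns grow to the right and rows downward; lengths in m; the calibration is good to about 2 mm. A picture is of the moment at which its call begins. camera_params takes no time and is no camera call.
- r.finish_job(): hands the job in; it is judged then, once.
The state is a dict: "clock": time; "q": joint angles; "qd": joint speeds; "joint_torque": joint torques, N m; "tool_pos": TCP position; "eef_rot": TCP orientation; "contact_force": force on the tool from outside, world axes, zero at the start; "moment": the same for the moment, N m; "opening": opening from 0.0 (shut) to 1.0 (fully open); "finger_force": force on a finger pad.
Only numpy, scipy, OpenCV 4.12 (cv2) and the standard library are available. Lean on these libraries where they do the work, as an engineer would, in place of code of your own. Each camera call takes 0.05 s, during which the arm holds its last target. There are 200 camera calls.

### The job

Take the red dust cap off the comparator's spring spindle and park it, mouth down and fully home, on the aluminium post beside the vee rests. Then take the plunger with the yellow marking out of the blue rack, lay it in the two vee rests with its plain end against the end stop and its collar towards the open end, press it firmly and straight down against the spindle until it is seated on both flanks of the vees along its length, and finish while still holding it pressed down like that. Leave the other two plungers, the micrometer and the green marker where they are.

Things in the scene. Friction and masses are not known exactly. Their poses are not given: they have to be found in the camera images.
- comparator: Grey bench comparator, fixed to the bench. Origin on the bench under its spindle; x along the vees, from the open end to the end stop and dial; y to the left, towards the parking post; z up. Base plate from x = -87 to 127 and y = -51 to 125 mm, its top at z = 18 mm. Parking post at x = -10, y = 92 mm. Position and yaw vary.
- vee_axis (a point): Midway between the two steel vee rests, on the axis line of a fully seated plunger, 64 mm above the bench; axes as the comparator's. The rests (90 degree vees) are 22 mm thick along x, 60 mm wide, centred 41 mm before and behind this point, tops 66 mm above the bench. In the 60 mm gap between them only the spindle stands, so there is room for fingers.
- stop_face (a point): Centre of the end stop's button face, 60 mm in +x from vee_axis, 64 mm above the bench; axes as the comparator's. The plunger's plain end comes here. The stop's bracket is 40 mm wide and 80 mm high; behind it, 86 to 125 mm in x from vee_axis, stands a round dial, 60 mm across, up to 115 mm above the bench.
- post_shoulder (a point): On the axis of the parking post, on its 30 mm wide shoulder, 26 mm above the bench, where the mouth of the parked cap rests. Above it the post is 15 mm thick, straight for 22 mm, then tapers to 7 mm over the last 7 mm; tip at 55 mm above the bench.
- flanks_left: The left (+y) flanks of both vee rests, ground and oiled steel, slippery (friction about 0.1). Fixed to the comparator; origin at the root of the vees, midway between the rests.
- flanks_right: The right (-y) flanks of both vee rests, likewise. A steady downward push of 15 to 20 N on the middle of the plunger seats it well on both sides and both rests; with less the spring can lift one end, and a hand that also pushes sideways unloads one side.
- spindle (a joint): How far the spindle is pressed in, m: 0 free, 0.004 with a plunger fully seated, at most 0.010. A spring pushes up with 3 N free, 4.5 N at 4 mm, more than a plunger's weight: a plunger let go is lifted about 4 mm. The flat tip, 9 mm wide, midway between the rests, is 57 mm above the bench when free. The dial's red pointer points straight up, at the green band, at 4 mm.
- dust_cap: Loose red plastic cap, ribbed, 25 mm in diameter, 40 mm tall, closed top, bore 19 mm, 35 mm deep, 30 g. Origin at the centre of its open mouth, z up through the closed top. Starts over the spindle, mouth down on the 30 mm brass shoulder between the vee rests, 26 mm above the bench; inside it a 15 mm brass sleeve rises to 42 mm above the bench.
- plunger: Plunger to be gauged: ground steel rod, 22 mm diameter, yellow ring and yellow collar at one end, drilled hollow, about 0.18 kg. Origin on its axis, x along it to the plain end at x = +60 mm; rod from x = -58; collar 29 mm diameter from x = -66 to -58, foot to -72. Starts level in one of the rack's slots, axis 42 mm above the bench, along the rack's y, collar at the rack's -y side.
- plunger_tip (a point): Centre of the plain end face of the marked plunger (x = +60 mm).
- plunger_foot (a point): On the axis of the marked plunger, at the collar's inner face (x = -58 mm).
- rack: Blue plastic rack, fixed, 210 x 100 mm. Origin on the bench under its centre. Two notched rails along x, at y = -40 and +40 mm, 12 mm thick, 45 mm high, carry three plungers, lying along y at x = -70, 0, +70 mm. Between the rails (68 mm) the floor is 10 mm above the bench. Position, yaw and which plunger is in which slot vary.
- plain_plunger_1: Same plunger without yellow (dark collar), in another slot of the rack: leave alone.
- plain_plunger_2: Same plunger without yellow (dark collar), in another slot of the rack: leave alone.
- micrometer: Micrometer lying on the bench near the dial, right of it, 46 x 134 x 16 mm: leave alone.
- green_marker: Green marker lying on the bench near the robot, 16 x 86 x 12 mm: leave alone.

How it is judged:
By the outcome, as a careful person would: the job done as asked, in the order asked, and still so for the second after the job is handed in, while the arm keeps its last pose, push and grip.
It also fails if it takes over 61 s, if anything falls off the work surface, if the arm or the gripper's body presses on something with over 40 N, if the wrist force passes 120 N, or if a joint passes its speed limit or range.

## Working session

There is one attempt and no reset: what is moved stays moved. The work goes in short steps, Python scripts to look and compute and a shell command to move; the robot and the scene stay as the last step left them, time stands still between calls to the robot, and variables do not carry over. Pictures are saved under pics/ and viewed, at most 10 in all, crops included, and the job is handed in when it is done.

```bash
ls; mkdir -p pics
python3 - <<'E'
from plant import r, sensors, snapshot, camera_params
import cv2
for n in ("scene","top"):
    cv2.imwrite(f"pics/{n}0.png",cv2.resize(snapshot(n)[:,:,::-1],None,fx=1.5,fy=1.5,interpolation=cv2.INTER_CUBIC)); print(n,camera_params(n))
print(sensors.get_state(), r.grip_depth)
E
```

```text
pics
plant.py
steer.py
scene {'fx': 486.76006691838387, 'fy': 486.76006691838387, 'cx': 253.9878379381516, 'cy': 194.22715715766552, 'k1': 0.04883697104369629, 'rvec': array([ 2.28801692, -0.54859908,  0.2462143 ]), 'tvec': array([-0.51633223,  0.15251297,  1.09356947])}
top {'fx': 351.68422696009475, 'fy': 351.68422696009475, 'cx': 252.49545378884233, 'cy': 190.28398994990408, 'k1': -0.04525378937309633, 'rvec': array([ 2.19655602, -2.13744878,  0.11876598]), 'tvec': array([-0.10061462,  0.52135907,  0.86745371])}
{'clock': 0.1, 'q': array([-1.27319809,  0.68988453, -0.19455256,  1.56616786,  0.15732472,
        0.90250416, -0.21509001]), 'qd': array([-0.00289062, -0.00161004, -0.00120845, -0.00214502,  0.00069603,
       -0.0011054 , -0.00129523]), 'joint_torque': array([-3.69987683e-03, -5.28502357e+01, -1.27116513e+00, -1.53839761e+01,
       -5.24127809e-02,  1.97875997e-03,  3.04636717e-05]), 'tool_pos': array([0.16285949, 0.60285986, 0.23802002]), 'eef_rot': array([ 1.31458560e-01,  9.91321356e-01, -7.82981651e-04, -4.71467847e-05]), 'contact_force': array([-0.37469816, -0.37905384, -0.11421904]), 'moment': array([-0.01125253, -0.01910486, -0.03233523]), 'finger_force': 0.0, 'opening': 0.9943019706388978} -0.0187
```

View pics/scene0.png

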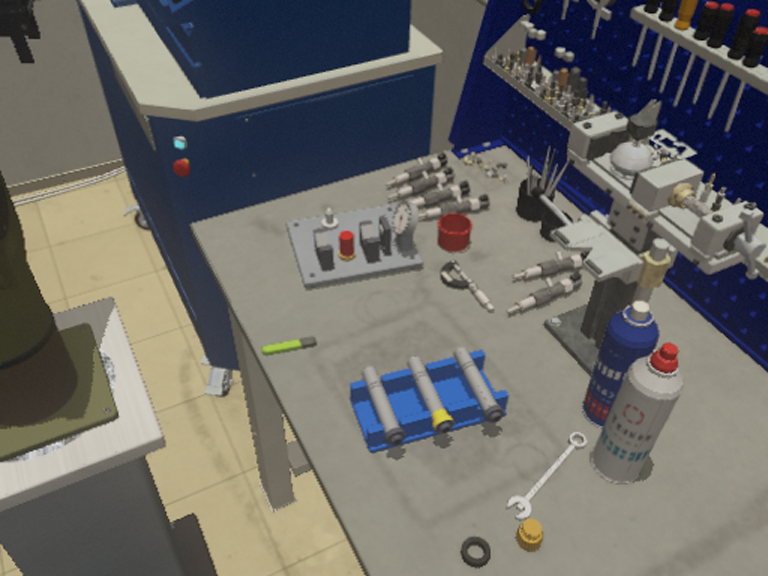

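View pics/top0.png

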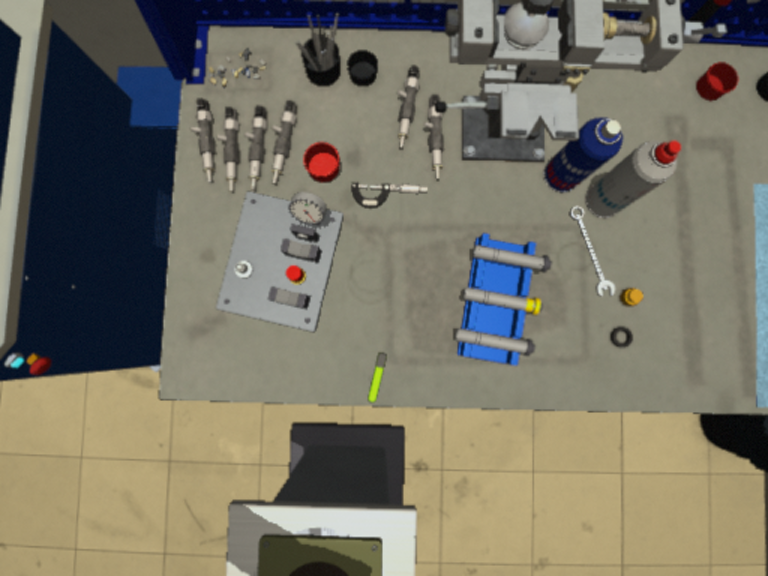

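The scene picture shows the comparator at about (355,245), with the red cap at (347,243) and the post at (330,217). The rack is at (428,398), and the yellow plunger sits in its middle slot with the collar at (441,420). The top picture shows the cap at (294,273), the post at (243,269) and the yellow collar at (533,305). Next I'll enlarge these areas.

```bash
cat > h.py <<'E'
import cv2, numpy as np
from plant import r, sensors, snapshot, camera_params
from scipy.spatial.transform import Rotation as R
def crop(img,x0,y0,w,h,s=5):
    c=cv2.resize(img[y0:y0+h,x0:x0+w,::-1],None,fx=s,fy=s,interpolation=cv2.INTER_CUBIC)
    for u in range(-(-x0//10)*10,x0+w,10):
        X=int((u-x0+.5)*s); cv2.line(c,(X,0),(X,6),(0,255,255),1); cv2.putText(c,str(u),(X-8,16),0,.33,(0,255,255),1)
    for v in range(-(-y0//10)*10,y0+h,10):
        Y=int((v-y0+.5)*s); cv2.line(c,(0,Y),(6,Y),(0,255,255),1); cv2.putText(c,str(v),(8,Y+4),0,.33,(0,255,255),1)
    return c
def pair(a,b):
    H=max(a.shape[0],b.shape[0])
    f=lambda c:np.pad(c,((0,H-c.shape[0]),(0,4),(0,0)))
    return np.hstack([f(a),f(b)])
P={n:camera_params(n) for n in ("scene","top")}
def proj(n,X):
    p=P[n]; c=R.from_rotvec(p['rvec']).apply(np.atleast_2d(X))+p['tvec']
    s=c[:,:2]/c[:,2:]; s=s*(1+p['k1']*(s**2).sum(1,keepdims=True))
    return s*[p['fx'],p['fy']]+[p['cx'],p['cy']]
def ray(n,uv):
    p=P[n]; d=(np.array(uv,float)-[p['cx'],p['cy']])/[p['fx'],p['fy']]; s=d.copy()
    for _ in range(20): s=d/(1+p['k1']*(s**2).sum())
    Rm=R.from_rotvec(p['rvec']); v=Rm.inv().apply([*s,1]); return Rm.inv().apply(-p['tvec']),v/np.linalg.norm(v)
def tri(us,ut):
    A=[];b=[]
    for n,u in(("scene",us),("top",ut)):
        o,v=ray(n,u); M=np.eye(3)-np.outer(v,v); A.append(M);b.append(M@o)
    return np.linalg.solve(A[0]+A[1],b[0]+b[1])
def atz(n,u,z):
    o,v=ray(n,u); return o+v*(z-o[2])/v[2]
E
python3 - <<'E'
from h import *
s,t=snapshot("scene"),snapshot("top")
cv2.imwrite("pics/a.png",pair(crop(s,190,130,95,65,4),crop(t,143,125,90,97,4)))
cv2.imwrite("pics/b.png",pair(crop(s,230,228,110,75,4),crop(t,298,150,75,96,4)))
E
```

```text
(no output)
```

View pics/a.png

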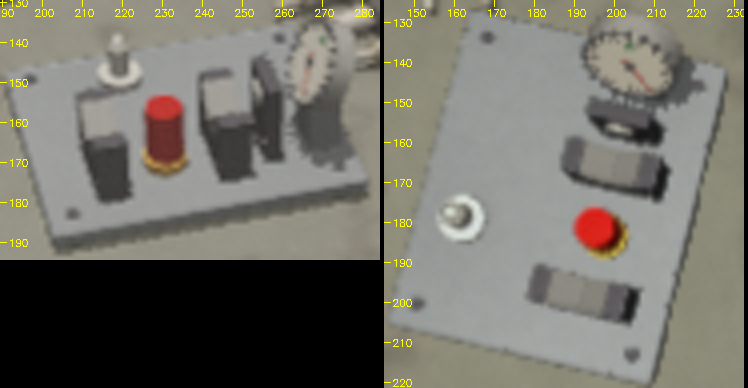

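View pics/b.png

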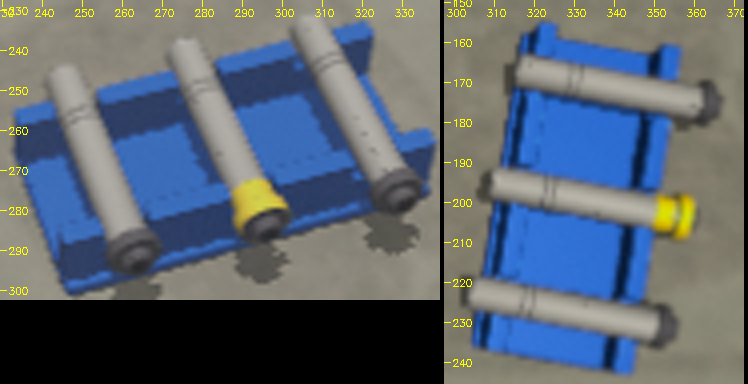

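The left and right halves of a.png are scene and top:
- Cap top: scene (231,156), top (196,182).
- Post tip: scene (219.5,139), top (161,178).
- Base-plate corners are sharp in both views.

In b.png the marked plunger's axis runs from (276.7,240.5) to (291.7,272.5) in the scene view. In the top view it runs from (310,195.7) to (350,202.7), with the collar end at (360,204.5).

```bash
cat > fit.py <<'E'
from h import *
from scipy.optimize import least_squares
# name: (local xyz mm), scene, top
C=[((-87,-51,18),(203.5,188.3),(209.5,220)),((127,-51,18),(282,175.7),(228.7,142.5)),((-87,125,18),(192,148),(144.7,205.5)),
((127,125,18),None,(164.5,130)),((-10,92,55),(219.5,138.8),(161.2,178.2)),((-10,92,26),(219.7,148),(162.2,179.5)),((0,0,66),(231,156.2),(196.2,182)),]
def loc2w(p,L): return np.c_[R.from_euler('z',p[2]).apply(np.array(L)/1e3)]+[p[0],p[1],0]
def res(p,pts,off=0):
    o=[]
    for L,s,t in pts:
        for n,u in(("scene",s),("top",t)):
            if u: o+=list(proj(n,loc2w(p,[L]))[0]-u)
    return np.array(o)
if __name__=="__main__":
    for L,s,t in C:
        if s: print(L,tri(s,t).round(4))
    f=least_squares(res,[.5,.2,.2],args=(C,),loss='soft_l1'); print("comp",f.x.round(4)); print(f.fun.round(1))
    # plunger axis from planes
    def plane(n,a,b):
        o,v=ray(n,a);_,w=ray(n,b); N=np.cross(v,w);N/=np.linalg.norm(N);return N,N@o
    N1,d1=plane("scene",(276.7,240.5),(291.7,272.5));N2,d2=plane("top",(310,195.7),(350,202.7))
    d=np.cross(N1,N2);d/=np.linalg.norm(d)
    for u in [(309.3,195.6),(330,199.2),(350,202.7),(360,204.5)]:
        o,v=ray("top",u); # closest pt on line to the ray, within plane 1
        print(o+v*(d1-N1@o)/(N1@v), atz("top",u,.042))
    print("dir",d,np.degrees(np.arctan2(d[1],d[0])))
E
python3 fit.py
```

```text
(-87, -51, 18) [0.446  0.0207 0.022 ]
(127, -51, 18) [ 0.651  -0.0212  0.016 ]
(-87, 125, 18) [0.48   0.188  0.0209]
(-10, 92, 55) [0.5447 0.1381 0.0653]
(-10, 92, 26) [0.5466 0.1451 0.0278]
(0, 0, 66) [0.5372 0.0503 0.072 ]
comp [ 0.5386  0.0528 -0.1994]
[-0.9  1.6  0.5  1.   0.3 -0.4  0.7 -1.5 -2.   0.1 -1.1 -0.1 -0.  -3.6
 -0.5  1.4 -1.4 -0.9 -0.3  0.5  0.5 -0.5 -0.5  1.2 -0.3 -0.9]
[ 0.51006975 -0.22428145  0.0714873 ] [ 0.51292946 -0.22910256  0.042     ]
[ 0.50298621 -0.2754793   0.06794876] [ 0.50527622 -0.28126587  0.042     ]
[ 0.49600457 -0.32537953  0.06473047] [ 0.49781716 -0.33175758  0.042     ]
[ 0.49232237 -0.3503421   0.06368358] [ 0.49395597 -0.35705203  0.042     ]
dir [0.13833539 0.98834241 0.06358149] 82.03224012531103
```

```bash
cat > fit2.py <<'E'
from fit import *
K=[((105,-46,45),(338,261),(357,161)),((105,46,45),(323,234),(321,155.5)),((-105,46,45),(233.5,256),(305,236)),((-105,-50,0),(247,301),(345,243.5)),
((0,-72,42),(296.7,283.5),(360,204.5)),((70,-72,42),(330.2,278),(366,175.7)),((-70,-72,42),(264.5,293.7),(355,232))]
sh=lambda pts:[(L,*[tuple(np.array(u)-.4) if u else None for u in (s,t)]) for L,s,t in pts]
if __name__=="__main__":
    out={}
    for n,pts,x0 in(("comp",C,[.54,.05,-.2]),("rack",K,[.5,-.28,-.14])):
        f=least_squares(res,x0,args=(sh(pts),),loss='soft_l1'); print(n,f.x.round(4)); print(f.fun.round(1)); out[n]=f.x
        for L,s,t in sh(pts):
            if s: print(L,tri(s,t).round(3),loc2w(f.x,[L])[0].round(3))
    s,t=snapshot("scene"),snapshot("top")
    S=6
    def ov(n,img,x0,y0,w,h,p,lines):
        c=crop(img,x0,y0,w,h,S)
        for l in lines:
            uv=(proj(n,loc2w(p,l))-[x0,y0]+.5)*S-.5
            cv2.polylines(c,[np.round(uv*16).astype(int).reshape(-1,1,2)],False,(255,0,255),1,cv2.LINE_AA,4)
        return c
    a=np.linspace(0,2*np.pi,40)
    circ=lambda x,y,z,d:np.c_[x+d/2*np.cos(a),y+d/2*np.sin(a),a*0+z]
    box=lambda x0,x1,y0,y1,z:[(x0,y0,z),(x1,y0,z),(x1,y1,z),(x0,y1,z),(x0,y0,z)]
    cl=[box(-87,127,-51,125,18),circ(-10,92,26,30),circ(-10,92,55,7),circ(0,0,66,25),circ(0,0,26,30),box(-52,-30,-30,30,66),box(30,52,-30,30,66)]
    ring=lambda x,y,d:np.c_[x+d/2*np.cos(a),a*0+y,42+d/2*np.sin(a)]
    kl=[box(-105,105,-46,-34,45),box(-105,105,34,46,45)]+[q for x in(-70,0,70) for q in (ring(x,60,22),ring(x,-58,29),ring(x,-66,29))]
    A=ov("scene",s,190,130,95,65,out["comp"],cl);B=ov("scene",s,230,228,112,76,out["rack"],kl)
    w=max(A.shape[1],B.shape[1]); 
    T1=ov("top",t,143,128,88,95,out["comp"],cl);T2=ov("top",t,298,150,75,96,out["rack"],kl)
    f=lambda c,w,h:np.pad(c,((0,h-c.shape[0]),(0,w-c.shape[1]),(0,0)))
    sc=np.vstack([f(A,w,A.shape[0]),f(B,w,B.shape[0])]);h=max(T1.shape[0],T2.shape[0]);tp=np.hstack([f(T1,T1.shape[1],h),f(T2,T2.shape[1],h)])
    fit=lambda c:c if c.shape[0]<=600 and c.shape[1]<=800 else cv2.resize(c,None,fx=min(600/c.shape[0],800/c.shape[1]),fy=min(600/c.shape[0],800/c.shape[1]),interpolation=cv2.INTER_AREA)
    cv2.imwrite("pics/ovs.png",fit(sc));cv2.imwrite("pics/ovt.png",fit(tp))
E
python3 fit2.py
```

```text
comp [ 0.5389  0.0542 -0.2009]
[-0.7  1.6  0.3  1.3  0.5 -0.3  0.6 -1.1 -1.6  0.2 -1.3  0.1 -0.1 -3.3
 -0.2  1.5 -1.6 -0.6  0.   0.6  0.3 -0.3 -0.2  1.2 -0.5 -0.6]
(-87, -51, 18) [0.446 0.022 0.022] [0.443 0.022 0.018]
(127, -51, 18) [ 0.651 -0.02   0.016] [ 0.653 -0.021  0.018]
(-87, 125, 18) [0.48  0.189 0.021] [0.479 0.194 0.018]
(-10, 92, 55) [0.545 0.139 0.066] [0.547 0.146 0.055]
(-10, 92, 26) [0.547 0.146 0.028] [0.547 0.146 0.026]
(0, 0, 66) [0.537 0.052 0.072] [0.539 0.054 0.066]
rack [ 0.5091 -0.2846 -0.1709]
[ 1.   2.8 -0.2  0.1 -1.1 -1.2  0.3 -1.5 -0.7 -2.1  1.3 -0.1 -1.5  0.8
 -5.1 -0.7  0.7  2.7 -0.2 -0.8 -1.5  0.1 -1.7  1.   0.6  0.9  0.1 -0.8]
(105, -46, 45) [ 0.603 -0.345  0.053] [ 0.605 -0.348  0.045]
(105, 46, 45) [ 0.62  -0.258  0.041] [ 0.62  -0.257  0.045]
(-105, 46, 45) [ 0.414 -0.22   0.036] [ 0.413 -0.221  0.045]
(-105, -50, 0) [ 0.396 -0.325  0.016] [ 0.397 -0.316  0.   ]
(0, -72, 42) [ 0.495 -0.354  0.05 ] [ 0.497 -0.356  0.042]
(70, -72, 42) [ 0.568 -0.371  0.045] [ 0.566 -0.367  0.042]
(-70, -72, 42) [ 0.426 -0.343  0.045] [ 0.428 -0.344  0.042]
```

View pics/ovs.png

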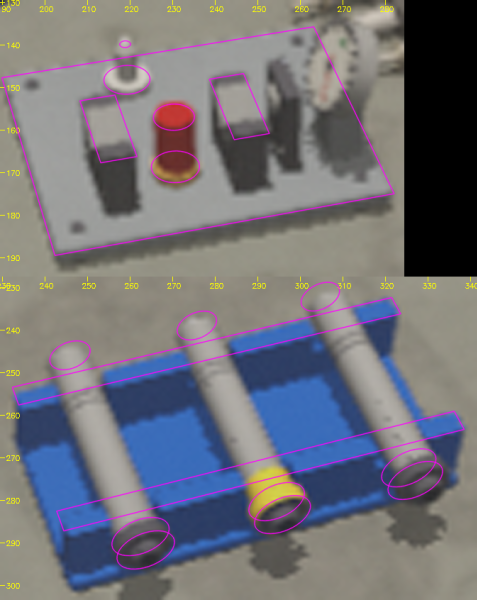

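View pics/ovt.png

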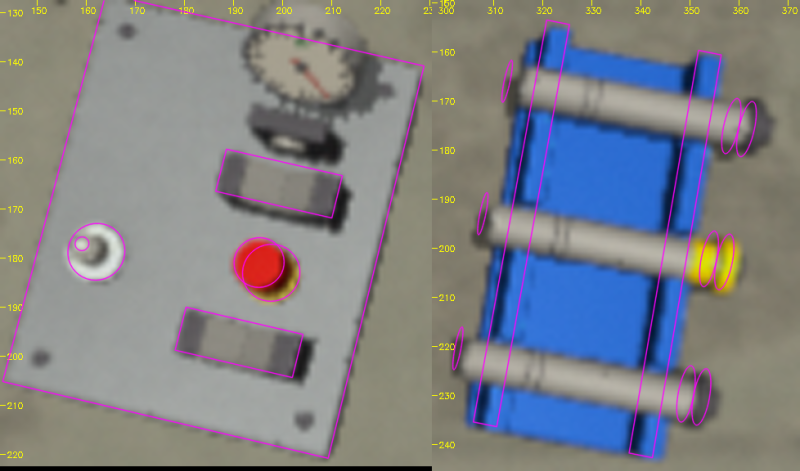

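The comparator overlay agrees to about 1 px in both views. The rack overlay is off by 1–3 px, so I'll refine it with a silhouette fit on the blue mask.

```bash
cat > rackfit.py <<'E'
from fit import *
from scipy.optimize import minimize
s,t=snapshot("scene"),snapshot("top")
W={"scene":(s,222,222,125,90),"top":(t,292,142,86,112)}; S=4
a=np.linspace(0,2*np.pi,40)
ring=lambda x,y,d:np.c_[x+d/2*np.cos(a),a*0+y,42+d/2*np.sin(a)]
bx=lambda x0,x1,y0,y1,z0,z1:np.array([(x,y,z) for x in(x0,x1) for y in(y0,y1) for z in(z0,z1)])
blue=[bx(-105,105,-50,50,0,10),bx(-105,105,-46,-34,0,45),bx(-105,105,34,46,0,45)]
rods=[h for x in(-70,0,70) for h in(np.r_[ring(x,-58,22),ring(x,60,22)],np.r_[ring(x,-58,29),ring(x,-66,29)],np.r_[ring(x,-66,20),ring(x,-72,20)])]
def masks(n):
    im,x0,y0,w,h=W[n]; c=im[y0:y0+h,x0:x0+w].astype(np.float32); c=cv2.resize(c,None,fx=S,fy=S,interpolation=cv2.INTER_CUBIC)
    m=(c[...,2]-c[...,0])/(c.sum(2)+30); b=np.clip((m-.08)/.25+0,0,1)
    y=((c[...,0]-c[...,2])/(c.sum(2)+30)>.25); return b,y
M={n:masks(n) for n in W}
def render(p,n,d):
    _,x0,y0,w,h=W[n]; m=np.zeros((h*S,w*S),np.uint8)
    for hull,v in[(q,255) for q in blue]+[(q,0) for q in rods]:
        uv=(proj(n,loc2w(p,hull))+d-[x0,y0]+.5)*S-.5
        q=cv2.convexHull(uv.astype(np.float32)); cv2.fillConvexPoly(m,np.round(q*16).astype(int),v,cv2.LINE_AA,4)
    return m/255.
def cost(p,views=("scene","top")): return sum(np.abs(render(p,n,0)-M[n][0]).sum()/S**2 for n in views)
for v in(("scene","top"),("scene",),("top",)):
    f=min((minimize(cost,[.506,-.287,y],args=(v,),method="Nelder-Mead",options=dict(initial_simplex=[[.506,-.287,y],[.512,-.287,y],[.506,-.280,y],[.506,-.287,y+.04]],xatol=1e-5,fatol=1e-3)) for y in(-.17,-.13,-.15)),key=lambda f:f.fun)
    print(v,f.x.round(4),round(f.fun,1),[round(M[n][0].sum()/S**2) for n in v])
c=[]
for n in W:
    ys,xs=np.nonzero(M[n][1]); u=((xs.mean()+.5)/S-.5+W[n][1],(ys.mean()+.5)/S-.5+W[n][2]); c.append(u)
print("yellow",np.round(c,2),tri(*c),atz("scene",c[0],.05),atz("top",c[1],.05))
# cap red
def red(n,im,x0,y0,x1,y1):
    q=im[y0:y1,x0:x1].astype(float); m=(q[...,0]-q[...,1]>110)&(q[...,1]<70); ys,xs=np.nonzero(m);return xs.mean()+x0,ys.mean()+y0,len(xs),q[...,0].max()
print(red("scene",s,222,150,240,175),red("top",t,185,172,205,192))
E
python3 rackfit.py
```

```text
('scene', 'top') [ 0.5072 -0.2874 -0.1517] 1209.6 [2250, 2153]
('scene',) [ 0.5087 -0.2834 -0.1581] 875.7 [2250]
('top',) [ 0.5059 -0.2879 -0.1516] 243.9 [2153]
yellow [[293.22 277.43]
 [355.25 203.49]] [ 0.49526986 -0.34141272  0.05436273] [ 0.49721451 -0.33879455  0.05      ] [ 0.49555519 -0.34267879  0.05      ]
(np.float64(230.44444444444446), np.float64(156.61111111111111), 36, np.float64(195.0)) (np.float64(195.35616438356163), np.float64(181.56164383561645), 73, np.float64(220.0))
```

```bash
cat >> h.py <<'E'
COMP=np.array([.5387,.0540,-.2009]); RACK=np.array([.5062,-.2878,-.152])
def c2w(x,y,z,p=None):
    p=COMP if p is None else p
    return R.from_euler('z',p[2]).apply([x,y,z])+[p[0],p[1],0]
def d(target,yaw_y=None,p=None,q=None):
    "shift in tool axes, rotation vec, to a world TCP with tool y at angle yaw_y, tool straight down"
    s=sensors.get_state(); p=s['tool_pos'] if p is None else p; T=R.from_quat(s['eef_rot'] if q is None else q)
    out=T.inv().apply(np.array(target)-p)
    if yaw_y is None: return out.round(4)
    y=np.array([np.cos(yaw_y),np.sin(yaw_y),0]);z=np.array([0,0,-1.]);G=R.from_matrix(np.c_[np.cross(y,z),y,z])
    return out.round(4),(T.inv()*G).as_rotvec().round(4)
E
python3 - <<'E'
from h import *
print(tri((230.6,156.4),(195.4,181.6)),atz("top",(195.4,181.6),.066),atz("scene",(230.6,156.4),.066))
print(c2w(0,0,.066),c2w(-.01,.092,.055),c2w(.06,0,.064))
y=np.pi/2+COMP[2]
print(d([.25,.33,.24],y),d([.5385,.0535,.13],y),sensors.get_state()['q'])
E
```

```text
[0.53791615 0.05299752 0.06919733] [0.53735779 0.05388528 0.066     ] [0.54048855 0.05622051 0.066     ]
[0.5387 0.054  0.066 ] [0.54725985 0.14614515 0.055     ] [0.59749324 0.04202692 0.064     ]
(array([-0.1553, -0.2412, -0.0013]), array([-0.0002,  0.    , -0.0629])) (array([-0.5059, -0.4329,  0.1087]), array([-0.0002,  0.    , -0.0629])) [-1.27321295  0.6892093  -0.19454927  1.56544853  0.15731301  0.90249128
 -0.2151113 ]
```

Careful with the scale: turns go in shares of pi rad. That gives: -0.063 rad / 3.1416 = -0.0201.

```bash
echo '{"rows":[[1,-0.04,-0.06,0,0,0,-0.0191],[1,-0.08,-0.12,0,0,0,-0.0191],[1,-0.12,-0.18,0,0,0,-0.0191],[1,-0.155,-0.24,0,0,0,-0.0201],[1,-0.19,-0.265,0,0,0,-0.0201],[1,-0.23,-0.29,0,0,0,-0.0201],[1,-0.27,-0.31,0,0,0,-0.0201],[1,-0.31,-0.33,0,0,0,-0.0201],[1,-0.35,-0.35,0,0,0,-0.0201],[1,-0.39,-0.372,0,0,0,-0.0201]]}' > rows.txt && python3 steer.py rows.txt 15; echo '{"rows":[[1,-0.035,-0.02,0,0,0,0],[1,-0.075,-0.04,0.03,0,0,0],[1,-0.1,-0.06,0.07,0,0,0],[1,-0.1,-0.06,0.09,0,0,0],[1,-0.1,-0.06,0.09,0,0,0]]}' > rows.txt && python3 steer.py rows.txt; python3 -c "
from h import *
print(d([.538,.0535,.032],np.pi/2+COMP[2]),sensors.get_state()['q'].round(2))"
```

```text
clock: 1.4
tool_pos: [0.4081, 0.1763, 0.239]
eef_rot: [0.1, 0.995, 0.0, 0.0]
contact_force: [1.1, 1.2, 0.6]
opening: 1.005
finger_force: 0.0
clock: 1.9
tool_pos: [0.4916, 0.0973, 0.1461]
eef_rot: [0.101, 0.995, -0.001, -0.003]
contact_force: [0.4, 0.4, 0.7]
opening: 0.997
finger_force: 0.0
(array([-0.0549, -0.0332,  0.114 ]), array([-0.003 , -0.0048, -0.0024])) [-0.15  0.69 -0.22  2.02  0.3   0.48  0.77]
```

```bash
echo '{"rows":[[1,0,0,0,0,0,0],[1,0,0,0,0,0,0],[1,0,0,0,0,0,0]]}' > rows.txt && python3 steer.py rows.txt ; python3 -c "
from h import *
print(d([.538,.0535,.032],np.pi/2+COMP[2]),sensors.get_state()['q'].round(2))
s,t=snapshot('scene'),snapshot('top')
cv2.imwrite('pics/c.png',pair(crop(s,180,80,110,115,4),crop(t,140,110,90,112,3)))"
```

```text
clock: 2.2
tool_pos: [0.4932, 0.1003, 0.1502]
eef_rot: [0.099, 0.995, 0.001, 0.001]
contact_force: [0.9, -0.1, 0.2]
opening: 0.997
finger_force: 0.0
(array([-0.0529, -0.0372,  0.1182]), array([0.0016, 0.0022, 0.0018])) [-0.15  0.68 -0.22  2.01  0.3   0.48  0.77]
```

View pics/c.png

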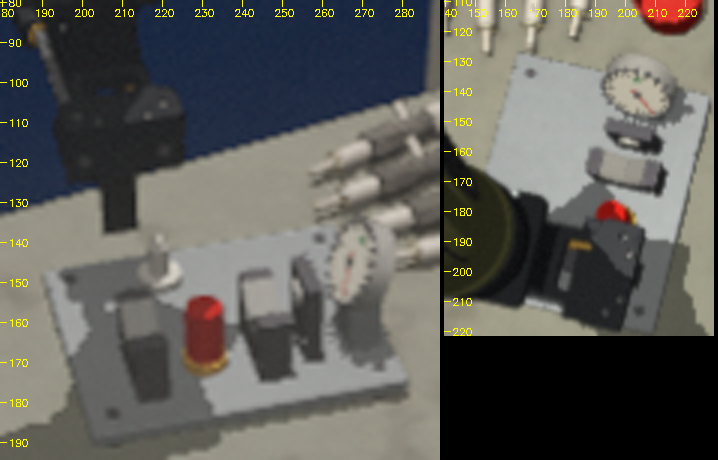

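The wrist body hangs over the near vee rest. The fingertip is at about (209,138) in the scene view, and nothing is touching. The arm lags the rows slightly, so I'll re-measure after each move.

```bash
echo '{"rows":[[1,-0.02,-0.015,0,0,0,0],[1,-0.053,-0.037,0,0,0,0],[1,-0.053,-0.037,0,0,0,0],[1,-0.053,-0.037,0.03,0,0,0],[1,-0.053,-0.037,0.05,0,0,0],[1,-0.053,-0.037,0.05,0,0,0],[1,-0.053,-0.037,0.05,0,0,0]]}' > rows.txt && python3 steer.py rows.txt ; python3 -c "
from h import *
print(d([.538,.0535,.034],np.pi/2+COMP[2]),sensors.get_state()['q'].round(2))
s,t=snapshot('scene'),snapshot('top')
cv2.imwrite('pics/d.png',pair(crop(s,200,110,60,75,6),crop(t,150,120,80,100,5)))
print(proj('scene',sensors.get_state()['tool_pos']),proj('top',sensors.get_state()['tool_pos']))"
```

```text
clock: 3.0
tool_pos: [0.5372, 0.0528, 0.0992]
eef_rot: [0.1, 0.995, 0.0, -0.0]
contact_force: [0.1, 0.2, -0.2]
opening: 0.998
finger_force: 0.0
(array([-0.0006,  0.0008,  0.0652]), array([ 0.0002, -0.0001,  0.0008])) [-0.06  0.8  -0.21  1.94  0.35  0.44  0.85]
[[229.98262135 147.1346044 ]] [[193.60811031 179.4356403 ]]
```

View pics/d.png

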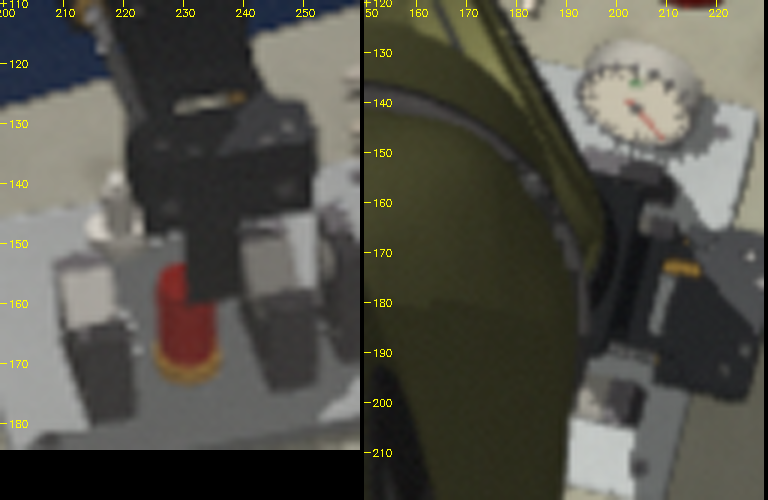

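The right (-y) finger's tip is at (235.5,159.5) in the scene view, just in front of the cap. I'll compare that with its predicted place while descending half way.

```bash
python3 -c "
from h import *
T=R.from_quat(sensors.get_state()['eef_rot']);p=sensors.get_state()['tool_pos']
for y in (-.044,-.0615):
  print([proj('scene',p+T.apply([x,y,0]))[0].round(1) for x in(-.009,.009)])"
echo '{"rows":[[1,0,0,0.02,0,0,0],[1,0,0,0.04,0,0,0],[1,0,0,0.065,0,0,0],[1,0,0,0.065,0,0,0],[1,0,0,0.065,0,0,0]]}' > rows.txt && python3 steer.py rows.txt
```

```text
[array([237.7, 157.3]), array([230.7, 158.5])]
[array([239.5, 161.7]), array([232.4, 162.9])]
clock: 3.6
tool_pos: [0.5377, 0.0525, 0.0346]
eef_rot: [0.1, 0.995, 0.0, 0.0]
contact_force: [0.2, -1.0, -0.1]
opening: 1.004
finger_force: 0.0
```

```bash
echo '{"rows":[[0.35,0,0,0,0,0,0],[0.35,0,0,0,0,0,0],[0.35,0,0,0,0,0,0],[0.35,0,0,0,0,0,0],[0.35,0,0,0,0,0,0]]}' > rows.txt && python3 steer.py rows.txt 15; echo '{"rows":[[0,0,0,0,0,0,0],[0,0,0,0,0,0,0],[0,0,0,0,0,0,0],[0,0,0,0,0,0,0]]}' > rows.txt && python3 steer.py rows.txt 15
```

```text
clock: 4.1
tool_pos: [0.5375, 0.0523, 0.034]
eef_rot: [0.1, 0.995, 0.0, 0.0]
contact_force: [-0.1, -0.5, 1.2]
opening: 0.571
finger_force: 0.0
clock: 4.5
tool_pos: [0.5379, 0.0542, 0.0338]
eef_rot: [0.1, 0.995, 0.001, 0.001]
contact_force: [0.5, 4.1, 0.9]
opening: 0.27
finger_force: 15.0
```

```bash
echo '{"rows":[[0,0,0,0,0,0,0],[0,0,0,0,0,0,0],[0,0,0,0,0,0,0]]}' > rows.txt && python3 steer.py rows.txt 20;  echo '{"rows":[[0,0,0,-0.01,0,0,0],[0,0,0,-0.025,0,0,0],[0,0,0,-0.05,0,0,0],[0,0,0,-0.05,0,0,0],[0,0,0,-0.05,0,0,0]]}' > rows.txt && python3 steer.py rows.txt; python3 -c "
from h import *
print(d(c2w(-.01,.092,.084),np.pi/2+COMP[2]))"
```

```text
clock: 4.8
tool_pos: [0.5379, 0.0541, 0.0338]
eef_rot: [0.099, 0.995, 0.001, 0.001]
contact_force: [1.2, 5.2, -0.5]
opening: 0.27
finger_force: 20.0
clock: 5.3
tool_pos: [0.5372, 0.0511, 0.0837]
eef_rot: [0.101, 0.995, -0.001, -0.0]
contact_force: [-0.9, -0.1, -0.4]
opening: 0.268
finger_force: 20.0
(array([ 0.0092,  0.0952, -0.0004]), array([-0.0013,  0.0001, -0.0012]))
```

```bash
sed -i 's/^COMP=.*\]); R/COMP=np.array([.5390,.0557,-.2009]); R/' h.py; echo '{"rows":[[0,0.003,0.03,0,0,0,0],[0,0.006,0.06,0,0,0,0],[0,0.009,0.097,0,0,0,0],[0,0.009,0.097,0,0,0,0],[0,0.009,0.097,0,0,0,0],[0,0.009,0.097,0,0,0,0]]}' > rows.txt && python3 steer.py rows.txt; python3 -c "
from h import *
print(d(c2w(-.01,.092,.084),np.pi/2+COMP[2]))
s,t=snapshot('scene'),snapshot('top')
cv2.imwrite('pics/e.png',pair(crop(s,195,105,60,70,8),crop(t,140,150,50,60,6)))"
```

```text
clock: 5.9
tool_pos: [0.5472, 0.147, 0.0828]
eef_rot: [0.101, 0.995, -0.001, -0.001]
contact_force: [0.5, 0.6, -0.5]
opening: 0.265
finger_force: 20.0
(array([-0.0002,  0.0009, -0.0012]), array([-0.003 , -0.0015, -0.0014]))
```

View pics/e.png

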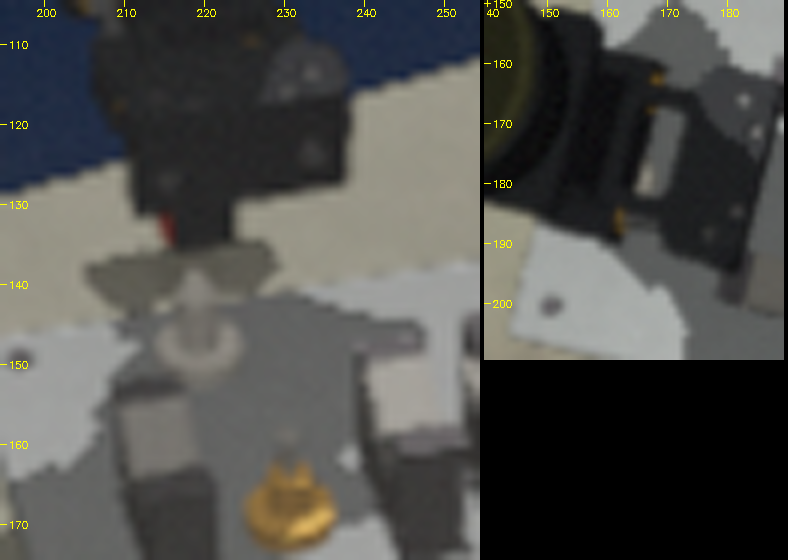

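The cap is held above the post. The post tip is at scene (218.9,139.2) and its shoulder at (219.2,147.2). The bare brass shoulder is at (230.5,168.3).

```bash
python3 -c "
from h import *
print(proj('scene',[c2w(-.01,.092,.055),c2w(-.01,.092,.026),c2w(0,0,.026),c2w(0,0,.057)]).round(1))
print(atz('scene',(218.9,139.4),.055),c2w(-.01,.092,0),atz('scene',(219.2,147.2),.026),atz('scene',(230.5,168.3),.026),c2w(0,0,0),atz('scene',(230.1,159),.057))
p=sensors.get_state()['tool_pos'];T=R.from_quat(sensors.get_state()['eef_rot'])
print(proj('scene',[p+[0,0,z] for z in(-.008,.032)]))
"
echo '{"rows":[[0,0,0.001,0.01,0,0,0],[0,0,0.001,0.02,0,0,0],[0,0,0.001,0.026,0,0,0],[0,0,0.001,0.026,0,0,0]]}' > rows.txt && python3 steer.py rows.txt
```

```text
[[218.7 139.6]
 [219.2 147.9]
 [230.5 168.3]
 [230.2 159.3]]
[0.54831263 0.14839209 0.055     ] [0.54755985 0.14784515 0.        ] [0.54896869 0.15067691 0.026     ] [0.53898124 0.05584981 0.026     ] [0.539  0.0557 0.    ] [0.53924692 0.05714041 0.057     ]
[[218.56353545 133.8106696 ]
 [217.94033099 121.62778303]]
clock: 6.4
tool_pos: [0.5471, 0.1496, 0.0563]
eef_rot: [0.1, 0.995, -0.001, -0.001]
contact_force: [-0.4, -0.1, -0.2]
opening: 0.272
finger_force: 20.0
```

```bash
echo '{"rows":[[0,0,0,0.007,0,0,0],[0,0,0,0.014,0,0,0],[0,0,0,0.019,0,0,0],[0,0,0,0.019,0,0,0]]}' > rows.txt && python3 steer.py rows.txt;echo '{"rows":[[0,0,0,0.003,0,0,0],[0,0,0,0.006,0,0,0],[0,0,0,0.006,0,0,0],[0,0,0,0.006,0,0,0]]}' > rows.txt && python3 steer.py rows.txt
```

```text
clock: 6.8
tool_pos: [0.5473, 0.1489, 0.0377]
eef_rot: [0.1, 0.995, -0.001, -0.001]
contact_force: [-0.6, -3.3, -2.3]
opening: 0.267
finger_force: 20.0
clock: 7.2
tool_pos: [0.5475, 0.1488, 0.0334]
eef_rot: [0.101, 0.995, -0.001, -0.0]
contact_force: [-3.7, -4.3, 7.4]
opening: 0.268
finger_force: 20.0
```

```bash
echo '{"rows":[[0,0,0,0.003,0,0,0],[0,0,0,0.003,0,0,0],[0.6,0,0,0,0,0,0],[0.6,0,0,0,0,0,0],[0.6,0,0,0,0,0,0],[0.6,0,0,0,0,0,0]]}' > rows.txt && python3 steer.py rows.txt;echo '{"rows":[[0.6,0,0,-0.02,0,0,0],[0.6,0,0,-0.06,0,0,0],[0.6,0,0,-0.1,0,0,0],[0.6,0,0,-0.15,0,0,0],[0.6,0,-0.03,-0.15,0,0,0],[0.6,0,-0.06,-0.15,0,0,0]]}' > rows.txt && python3 steer.py rows.txt; python3 -c "
from h import *
print(d(c2w(0,0,.15,RACK),np.pi+RACK[2]),d(c2w(0,0,.15,RACK),RACK[2]),sensors.get_state()['q'].round(2))"
```

```text
clock: 7.8
tool_pos: [0.5484, 0.151, 0.0325]
eef_rot: [0.1, 0.995, 0.001, 0.0]
contact_force: [0.3, 0.2, -0.7]
opening: 0.592
finger_force: 0.0
clock: 8.4
tool_pos: [0.5373, 0.0923, 0.1844]
eef_rot: [0.099, 0.995, 0.001, 0.002]
contact_force: [0.2, -0.8, 0.1]
opening: 0.603
finger_force: 0.0
(array([-0.0443, -0.3788,  0.0335]), array([-9.0000e-04,  5.3000e-03, -1.6171e+00])) (array([-0.0443, -0.3788,  0.0335]), array([5.3000e-03, 9.0000e-04, 1.5245e+00])) [-0.1   0.66 -0.26  1.87  0.27  0.64  0.85]
```

Careful with the scale: turns go in shares of pi rad. That gives: -1.5 rad / 3.1416 = -0.4775.

```bash
echo '{"rows":[[0.5,0,-0.04,0,0,0,-0.0477],[0.5,-0.005,-0.08,0,0,0,-0.0955],[0.5,-0.01,-0.12,0,0,0,-0.1432],[0.5,-0.015,-0.16,0,0,0,-0.191],[0.5,-0.02,-0.2,0,0,0,-0.2387],[0.5,-0.025,-0.24,0,0,0,-0.2865],[0.5,-0.03,-0.28,0,0,0,-0.3342],[0.5,-0.035,-0.32,0,0,0,-0.382],[0.5,-0.04,-0.36,0,0,0,-0.4297],[0.5,-0.044,-0.379,0,0,0,-0.4775]]}' > rows.txt && python3 steer.py rows.txt;echo '{"rows":[[0.5,0,0,0,0,0,-0.0318],[0.5,0,0,0,0,0,-0.0318],[0.5,0,0,0,0,0,-0.0318]]}' > rows.txt && python3 steer.py rows.txt; python3 -c "
from h import *
print(d(c2w(0,0,.15,RACK),np.pi+RACK[2]),sensors.get_state()['q'].round(2))
s,t=snapshot('scene'),snapshot('top')
cv2.imwrite('pics/f.png',pair(crop(s,195,125,60,65,6),crop(s,230,190,110,115,4)))"
```

```text
clock: 9.4
tool_pos: [0.5022, -0.2937, 0.182]
eef_rot: [-0.603, 0.798, -0.001, -0.001]
contact_force: [2.0, -2.8, -0.7]
opening: 0.496
finger_force: 0.0
clock: 9.7
tool_pos: [0.5035, -0.2881, 0.1821]
eef_rot: [-0.643, 0.766, 0.001, 0.001]
contact_force: [0.4, 0.4, 0.3]
opening: 0.501
finger_force: 0.0
(array([-0.0007, -0.0026,  0.0321]), array([ 0.0005,  0.0024, -0.021 ])) [ 0.95  0.86 -0.94  1.74  0.82  0.99  2.65]
```

View pics/f.png

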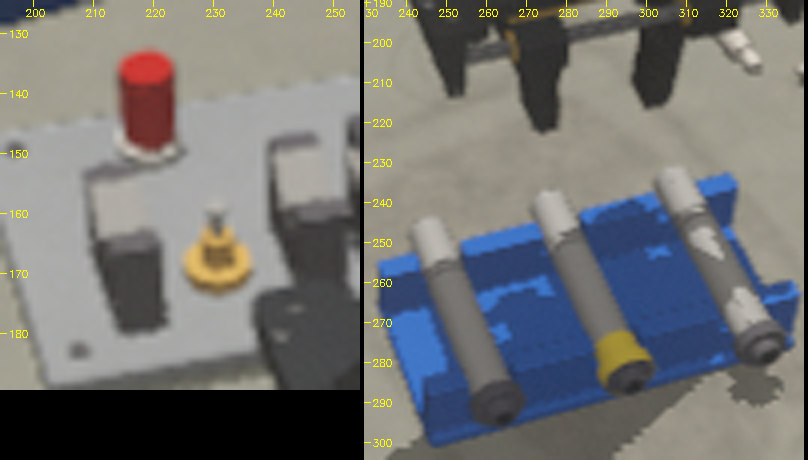

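The left crop shows the cap parked on the post's white shoulder (mouth at (219,150)) and the spindle bare. The right crop shows the open fingers above the marked plunger. Joint 7 is at 2.65, right at its limit, so I'll turn the wrist half a turn the other way, which gives the same grasp.

Scaled: 0.15 rad / 3.1416 = 0.0477.

```bash
echo '{"rows":[[0.5,0,0,0,0,0,0.0477],[0.5,0,0,0,0,0,0.0955],[0.5,0,0,0,0,0,0.1432],[0.5,0,0,0,0,0,0.191],[0.5,0,0,0,0,0,0.2387],[0.5,0,0,0,0,0,0.2865],[0.5,0,0,0,0,0,0.3342],[0.5,0,0,0,0,0,0.382],[0.5,0,0,0,0,0,0.4297],[0.5,0,0,0,0,0,0.4775]]}' > rows.txt && python3 steer.py rows.txt;echo '{"rows":[[0.5,0,0,0,0,0,0.0477],[0.5,0,0,0,0,0,0.0955],[0.5,0,0,0,0,0,0.1432],[0.5,0,0,0,0,0,0.191],[0.5,0,0,0,0,0,0.2387],[0.5,0,0,0,0,0,0.2865],[0.5,0,0,0,0,0,0.3342],[0.5,0,0,0,0,0,0.382],[0.5,0,0,0,0,0,0.4297],[0.5,0,0,0,0,0,0.4775]]}' > rows.txt && python3 steer.py rows.txt; echo '{"rows":[[0.5,0,0,0,0,0,0.0382],[0.5,0,0,0,0,0,0.0382],[0.5,0,0,0,0,0,0.0382]]}' > rows.txt && python3 steer.py rows.txt; python3 -c "
from h import *
print(d(c2w(0,0,.15,RACK),RACK[2]),sensors.get_state()['q'].round(2))"
```

```text
clock: 10.8
tool_pos: [0.5041, -0.2883, 0.1835]
eef_rot: [0.053, 0.999, -0.001, 0.001]
contact_force: [-0.8, -0.2, 0.4]
opening: 0.499
finger_force: 0.0
clock: 11.8
tool_pos: [0.5044, -0.2882, 0.1837]
eef_rot: [0.72, 0.694, 0.0, 0.001]
contact_force: [0.6, 0.4, 0.6]
opening: 0.504
finger_force: 0.0
clock: 12.1
tool_pos: [0.5041, -0.2884, 0.1834]
eef_rot: [0.757, 0.654, 0.0, 0.001]
contact_force: [0.3, -0.0, 0.7]
opening: 0.502
finger_force: 0.0
(array([0.0009, 0.0019, 0.0334]), array([0.0012, 0.001 , 0.0056])) [ 0.49  0.7  -0.09  1.76  0.1   0.68  0.2 ]
```

Scaled: 0.005 rad / 3.1416 = 0.0016.

```bash
echo '{"rows":[[0.5,0.001,0.002,0.04,0,0,0.0016],[0.5,0.001,0.002,0.08,0,0,0.0016],[0.5,0.001,0.002,0.11,0,0,0.0016],[0.5,0.001,0.002,0.13,0,0,0.0016],[0.5,0.001,0.002,0.145,0,0,0.0016],[0.5,0.001,0.002,0.16,0,0,0.0016],[0.5,0.001,0.002,0.16,0,0,0.0016],[0.5,0.001,0.002,0.16,0,0,0.0016]]}' > rows.txt && python3 steer.py rows.txt; echo '{"rows":[[0,0,0,0,0,0,0],[0,0,0,0,0,0,0],[0,0,0,0,0,0,0],[0,0,0,0,0,0,0],[0,0,0,0,0,0,0]]}' > rows.txt && python3 steer.py rows.txt 30; python3 -c "
from h import *
print(d(c2w(0,0,.023,RACK),RACK[2]),sensors.get_state()['q'].round(2))"
```

```text
clock: 12.9
tool_pos: [0.5061, -0.2883, 0.0231]
eef_rot: [0.76, 0.65, 0.0, 0.0]
contact_force: [-0.0, -0.0, 0.1]
opening: 0.499
finger_force: 0.0
clock: 13.4
tool_pos: [0.5065, -0.2885, 0.0233]
eef_rot: [0.76, 0.65, 0.0, 0.001]
contact_force: [0.7, 0.1, 4.2]
opening: 0.231
finger_force: 29.9
(array([ 0.0006, -0.0004,  0.0003]), array([ 0.0017,  0.0004, -0.003 ])) [ 0.47  0.95 -0.06  1.83  0.13  0.36  0.16]
```

The plunger is gripped: the opening of 0.23 matches a 22 mm rod. I've used up my pictures, so from here I'll rely on force readings and numeric checks. Next I'll lift it and carry it over.

```bash
echo '{"rows":[[0,0,0,-0.01,0,0,0],[0,0,0,-0.03,0,0,0],[0,0,0,-0.07,0,0,0],[0,0,0,-0.11,0,0,0],[0,0,0,-0.15,0,0,0],[0,0,0,-0.165,0,0,0],[0,0,0,-0.165,0,0,0]]}' > rows.txt && python3 steer.py rows.txt 40; python3 -c "
from h import *
print(d(c2w(-.012,0,.18),-np.pi/2+COMP[2]),sensors.get_state()['q'].round(2))"
```

```text
clock: 14.1
tool_pos: [0.5064, -0.2887, 0.1903]
eef_rot: [0.76, 0.65, 0.001, 0.002]
contact_force: [0.8, 1.0, -2.3]
opening: 0.229
finger_force: 40.0
(array([ 0.3458, -0.0331,  0.0098]), array([ 0.0039, -0.002 ,  1.6164])) [ 0.5   0.69 -0.1   1.75  0.1   0.7   0.19]
```

Scaled: 1.3 rad / 3.1416 = 0.4138.

```bash
echo '{"rows":[[0,0.02,0,0,0,0,0.0414],[0,0.05,-0.005,0,0,0,0.0828],[0,0.08,-0.01,0,0,0,0.1241],[0,0.11,-0.015,0,0,0,0.1655],[0,0.14,-0.02,0,0,0,0.2069],[0,0.17,-0.025,0,0,0,0.2483],[0,0.2,-0.03,0,0,0,0.2897],[0,0.23,-0.033,0,0,0,0.331],[0,0.26,-0.033,0,0,0,0.3724],[0,0.29,-0.033,0,0,0,0.4138]]}' > rows.txt && python3 steer.py rows.txt; python3 -c "
from h import *
print(d(c2w(-.012,0,.18),-np.pi/2+COMP[2]),sensors.get_state()['q'].round(2))"
```

```text
clock: 15.1
tool_pos: [0.5163, 0.0047, 0.1863]
eef_rot: [0.998, 0.055, -0.002, 0.0]
contact_force: [0.0, -0.2, -1.7]
opening: 0.231
finger_force: 40.0
(array([ 0.0168, -0.0519,  0.0063]), array([0.0006, 0.0039, 0.3113])) [-0.31  0.66  0.35  1.96 -0.38  0.59 -1.17]
```

Scaled: 0.311 rad / 3.1416 = 0.099.

```bash
echo '{"rows":[[0,0.006,-0.02,0,0,0,0.0414],[0,0.012,-0.035,0,0,0,0.0796],[0,0.017,-0.052,0,0,0,0.099],[0,0.017,-0.052,0,0,0,0.099],[0,0.017,-0.052,0,0,0,0.099],[0,0.017,-0.052,0,0,0,0.099],[0,0.017,-0.052,0,0,0,0.099]]}' > rows.txt && python3 steer.py rows.txt
python3 - <<'E'
from h import *
st=sensors.get_state()
print(d(c2w(-.012,0,.18),-np.pi/2+COMP[2]),st['q'].round(2))
s,t=snapshot("scene"),snapshot("top")
T=R.from_quat(st['eef_rot']);g=st['tool_pos']+T.apply([0,0,r.grip_depth])
ax=R.from_euler('z',COMP[2]).apply([1,0,0])
for n,im in(("scene",s),("top",t)):
    q=im.astype(float);m=((q[...,0]-q[...,2])/(q.sum(2)+30)>.25)&(q[...,1]>.6*q[...,0])
    pr=proj(n,g-.057*ax)[0]; ys,xs=np.nonzero(m); k=np.hypot(xs-pr[0],ys-pr[1])<25
    print(n,pr.round(1),k.sum()); 
    if k.any():
        u=(xs[k].mean(),ys[k].mean()); p=atz(n,u,g[2]+.008); print(np.round(u,1),"along axis",((p-g)@ax).round(4))
E
```

```text
clock: 15.8
tool_pos: [0.5284, 0.0556, 0.1876]
eef_rot: [0.995, -0.098, -0.0, 0.0]
contact_force: [-0.2, 0.2, -1.8]
opening: 0.225
finger_force: 40.0
(array([-0.0016, -0.0022,  0.0076]), array([0.0006, 0.0005, 0.0041])) [-0.46  0.69  0.45  1.92 -0.48  0.64 -1.47]
scene [201.2 116. ] 62
[202.9 115.1] along axis -0.0542
top [176.7 203.9] 107
[177.9 202.7] along axis -0.0541
```

Scaled: 0.004 rad / 3.1416 = 0.0013.

```bash
echo '{"rows":[[0,-0.002,-0.002,0.03,0,0,0.0013],[0,-0.002,-0.002,0.06,0,0,0.0013],[0,-0.002,-0.002,0.09,0,0,0.0013],[0,-0.002,-0.002,0.11,0,0,0.0013],[0,-0.002,-0.002,0.12,0,0,0.0013],[0,-0.002,-0.002,0.12,0,0,0.0013],[0,-0.002,-0.002,0.12,0,0,0.0013]]}' > rows.txt && python3 steer.py rows.txt; python3 -c "
from h import *
print(d(c2w(-.010,0,.0473),-np.pi/2+COMP[2]),sensors.get_state()['q'].round(2),sensors.get_state()['moment'])"
```

```text
clock: 16.6
tool_pos: [0.5278, 0.0591, 0.0684]
eef_rot: [0.995, -0.1, 0.001, -0.0]
contact_force: [-0.3, -0.3, -1.2]
opening: 0.23
finger_force: 40.0
(array([0.0016, 0.0011, 0.0211]), array([-0.0002, -0.0012,  0.0012])) [-0.36  0.87  0.27  1.99 -0.61  0.36 -1.37] [ 0.01566955  0.13205393 -0.01138084]
```

```bash
echo '{"rows":[[0,0,0.001,0.008,0,0,0],[0,0,0.001,0.014,0,0,0],[0,0,0.001,0.017,0,0,0],[0,0,0.001,0.017,0,0,0],[0,0,0.001,0.017,0,0,0]]}' > rows.txt && python3 steer.py rows.txt; echo '{"rows":[[0,0,0,0.002,0,0,0],[0,0,0,0.004,0,0,0],[0,0,0,0.004,0,0,0],[0,0,0,0.004,0,0,0]]}' > rows.txt && python3 steer.py rows.txt;  python3 -c "
from h import *
print(d(c2w(0,0,.0453),-np.pi/2+COMP[2]),sensors.get_state()['moment'])"
```

```text
clock: 17.1
tool_pos: [0.5271, 0.0585, 0.0507]
eef_rot: [0.995, -0.099, 0.0, -0.0]
contact_force: [-0.6, 1.0, -1.0]
opening: 0.231
finger_force: 40.0
clock: 17.5
tool_pos: [0.5273, 0.0585, 0.0469]
eef_rot: [0.995, -0.099, 0.0, -0.0]
contact_force: [-0.1, 0.3, 1.9]
opening: 0.224
finger_force: 40.0
(array([0.012 , 0.0004, 0.0016]), array([-0.0003, -0.0005,  0.0017])) [0.05048883 0.15758532 0.01365693]
```

```bash
echo '{"rows":[[0,0.004,0,0,0,0,0],[0,0.008,0,0,0,0,0],[0,0.008,0,0,0,0,0],[0,0.008,0,0,0,0,0]]}' > rows.txt && python3 steer.py rows.txt; echo '{"rows":[[0,0.001,0,0,0,0,0],[0,0.002,0,0,0,0,0],[0,0.002,0,0,0,0,0],[0,0.002,0,0,0,0,0]]}' > rows.txt && python3 steer.py rows.txt;  echo '{"rows":[[0,0.001,0,0,0,0,0],[0,0.002,0,0,0,0,0],[0,0.002,0,0,0,0,0],[0,0.002,0,0,0,0,0]]}' > rows.txt && python3 steer.py rows.txt;python3 -c "
from h import *
print(d(c2w(0,0,.0453),-np.pi/2+COMP[2]),sensors.get_state()['moment'])"
```

```text
clock: 17.9
tool_pos: [0.5355, 0.0568, 0.0468]
eef_rot: [0.995, -0.099, 0.001, 0.0]
contact_force: [0.9, 0.1, 2.4]
opening: 0.23
finger_force: 40.0
clock: 18.3
tool_pos: [0.5366, 0.0566, 0.0466]
eef_rot: [0.995, -0.099, -0.0, -0.0]
contact_force: [-1.8, 0.8, 1.2]
opening: 0.227
finger_force: 40.0
clock: 18.7
tool_pos: [0.5379, 0.0563, 0.0466]
eef_rot: [0.995, -0.099, -0.001, -0.0]
contact_force: [-4.8, 0.9, 2.6]
opening: 0.229
finger_force: 40.0
(array([0.0012, 0.0004, 0.0013]), array([-0.0001,  0.0017,  0.0019])) [ 0.15854293  0.99912718 -0.00753567]
```

```bash
cat > st.py <<'E'
from h import *
s=sensors.get_state();Rc=R.from_euler('z',COMP[2]).inv()
print("comp F",Rc.apply(s['contact_force']).round(1),"M",Rc.apply(s['moment']).round(2),"pos",(Rc.apply(s['tool_pos']-[*COMP[:2],0])*1e3).round(1),"rot",d(s['tool_pos'],-np.pi/2+COMP[2])[1])
E
echo '{"rows":[[0,0,0,0.001,0,0,0],[0,0,0,0.002,0,0,0],[0,0,0,0.002,0,0,0],[0,0,0,0.002,0,0,0]]}' > rows.txt && python3 steer.py rows.txt; python3 st.py; echo '{"rows":[[0,0,0,0.001,0,0,0],[0,0,0,0.002,0,0,0],[0,0,0,0.002,0,0,0],[0,0,0,0.002,0,0,0]]}' > rows.txt && python3 steer.py rows.txt;python3 st.py
```

```text
clock: 19.1
tool_pos: [0.5379, 0.0559, 0.0454]
eef_rot: [0.995, -0.099, -0.001, -0.0]
contact_force: [-7.1, 0.0, 11.2]
opening: 0.23
finger_force: 40.0
comp F [-7.  -1.4 11.2] M [-0.21  1.36  0.11] pos [-1.1 -0.  45.4] rot [-0.0001  0.0014  0.0018]
clock: 19.5
tool_pos: [0.538, 0.0557, 0.0449]
eef_rot: [0.995, -0.1, -0.0, -0.0]
contact_force: [-9.5, 0.1, 25.4]
opening: 0.231
finger_force: 39.1
comp F [-9.3 -1.8 25.4] M [-0.32  2.04 -0.03] pos [-1.  -0.2 44.9] rot [-0.0009  0.0007  0.0009]
```

```bash
echo '{"rows":[[0,-0.0007,0.0003,-0.0005,0,0,0],[0,-0.0015,0.0006,-0.001,0,0,0],[0,-0.0015,0.0006,-0.001,0,0,0],[0,-0.0015,0.0006,-0.001,0,0,0],[0,-0.0015,0.0006,-0.001,0,0,0]]}' > rows.txt && python3 steer.py rows.txt;python3 st.py
```

```text
clock: 20.0
tool_pos: [0.5379, 0.0557, 0.0451]
eef_rot: [0.995, -0.1, 0.001, -0.0]
contact_force: [-4.5, 1.5, 14.1]
opening: 0.225
finger_force: 39.7
comp F [-4.7  0.6 14.1] M [-0.11  1.2   0.  ] pos [-1.  -0.3 45.1] rot [-0.0009 -0.0019  0.0012]
```

```bash
echo '{"rows":[[0,0,0,0.0005,0,0,0],[0,0,0,0.0006,0,0,0],[0,0,0,0.0006,0,0,0],[0,0,0,0.0006,0,0,0],[0,0,0,0.0006,0,0,0]]}' > rows.txt && python3 steer.py rows.txt;python3 st.py; echo '{"rows":[[0,0,0,0,0,0,0],[0,0,0,0,0,0,0],[0,0,0,0,0,0,0]]}' > rows.txt && python3 steer.py rows.txt >/dev/null;python3 st.py; echo '{"rows":[[0,0,0,0,0,0,0]]}' > rows.txt && python3 steer.py rows.txt >/dev/null;python3 st.py
python3 - <<'E'
from h import *
s,t=snapshot("scene"),snapshot("top")
ax=R.from_euler('z',COMP[2]).apply([1,0,0]); c=c2w(0,0,.064)
for n,im in(("scene",s),("top",t)):
    q=im.astype(float);m=((q[...,0]-q[...,2])/(q.sum(2)+30)>.25)&(q[...,1]>.6*q[...,0])
    pr=proj(n,c-.055*ax+[0,0,.008])[0]; ys,xs=np.nonzero(m); k=np.hypot(xs-pr[0],ys-pr[1])<15
    if k.any():
        u=(xs[k].mean(),ys[k].mean()); print(n,pr.round(1),np.round(u,1),k.sum(),((atz(n,u,.072)-c)@ax).round(4))
q=s.astype(float);m=(q[...,0]-q[...,1]>60)&(q[...,1]<70);m[:, :205]=0;m[:,235:]=0;m[:125]=0;m[160:]=0
ys,xs=np.nonzero(m);print("cap px",len(xs),xs.mean() if len(xs) else 0,ys.min() if len(ys) else 0,ys.max() if len(ys) else 0,proj('scene',[c2w(-.01,.092,.066),c2w(-.01,.092,.026)]))
E
```

```text
clock: 20.5
tool_pos: [0.5379, 0.0557, 0.045]
eef_rot: [0.995, -0.1, 0.001, -0.0]
contact_force: [-6.6, 0.4, 18.8]
opening: 0.229
finger_force: 39.5
comp F [-6.5 -1.  18.8] M [-0.07  1.37 -0.05] pos [-1.  -0.3 45. ] rot [-0.0012 -0.0021  0.0011]
comp F [-5.6 -0.8 18.9] M [-0.07  1.39 -0.01] pos [-1.  -0.2 45. ] rot [-0.0012 -0.0021  0.0011]
comp F [-6.4 -0.1 20.1] M [-0.13  1.39 -0.01] pos [-1.  -0.2 45. ] rot [-0.0013 -0.0021  0.0011]
scene [209.2 158.4] [209.8 160. ] 44 -0.055
top [188.8 202.6] [189.7 203.4] 78 -0.0565
cap px 2 216.5 141 143 [[218.56562289 136.35898469]
 [219.15713663 147.91339892]]
```

```bash
echo '{"rows":[[0,-0.0003,0,-0.0002,0,0,0],[0,-0.0003,0,-0.0002,0,0,0],[0,-0.0003,0,-0.0002,0,0,0],[0,-0.0003,0,-0.0002,0,0,0]]}' > rows.txt && python3 steer.py rows.txt >/dev/null;python3 st.py
python3 - <<'E'
from h import *
for n in("scene","top"):
    im=snapshot(n).astype(float); m=(im[...,0]>1.8*im[...,1])&(im[...,0]>30)
    pr=proj(n,[c2w(-.01,.092,.066),c2w(-.01,.092,.026)]); a=pr.min(0).astype(int)-8;b=pr.max(0).astype(int)+8
    k=m[a[1]:b[1],a[0]:b[0]];ys,xs=np.nonzero(k);print(n,pr.round(1).tolist(),k.sum(),(xs.min()+a[0],xs.max()+a[0],ys.min()+a[1],ys.max()+a[1]) if k.any() else "")
    print(im[a[1]:b[1]:3,int(pr[0,0])].astype(int).tolist())
E
```

```text
comp F [-5.8 -0.2 16.6] M [-0.12  1.2  -0.02] pos [-1.  -0.2 45. ] rot [-0.0011 -0.0026  0.0011]
scene [[218.6, 136.4], [219.2, 147.9]] 19 (np.int64(216), np.int64(218), np.int64(140), np.int64(148))
[[37, 37, 39], [40, 39, 40], [85, 72, 48], [70, 64, 56], [98, 48, 45], [59, 43, 42], [58, 38, 37], [87, 60, 55], [107, 104, 98]]
top [[157.4, 176.5], [161.6, 178.7]] 0 
[[46, 46, 29], [44, 44, 27], [41, 42, 27], [38, 38, 24], [36, 35, 21], [34, 34, 19]]
```

```bash
echo '{"rows":[[0,0,0,0.0001,0,0,0],[0,0,0,0.0001,0,0,0],[0,0,0,0.0001,0,0,0]]}' > rows.txt && python3 steer.py rows.txt >/dev/null;python3 st.py; python3 -c "
from plant import r, sensors, snapshot, camera_params
print(r.finish_job())"
```

```text
comp F [-5.5 -0.3 18.2] M [-0.09  1.26 -0.06] pos [-1.  -0.2 45. ] rot [-0.0012 -0.0026  0.0011]
the job is handed in; nothing more can be done
None
```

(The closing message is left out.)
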